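# Extend a crystal display row by one stand and dress it

## Robot

A 6-joint arm with a two-finger parallel gripper is mounted at the origin on the work surface. World frame = base frame: x ahead of the robot, y to its left, z up, the work surface at z = 0. Lengths are in mm, angles in degrees, forces in N, time in s.
With the tool pointing down it reaches from about 250 to 775 mm from the base axis. Payload 8.9 kg.
Tool frame: the origin (TCP) lies at the very end of the fingers, on their centre line; the grasp point (between the pads) lies tcp_to_grasp behind it (tcp_to_grasp is the distance from the TCP to the grasp point, in mm); z points along the fingers, y is the line along which they close (so a half turn about z gives the same grasp; the last joint's range is limited). The gripper opens to 85 mm and grips with 20 to 120 N. Pads are 22 mm wide; open, the fingers measure 114 mm over their backs; the gripper's body (76 mm by 85 mm) begins 54 mm behind the grasp point. The pads swing forward as they close: fully open they stand 13 mm farther back than shut.
Start: joints at [60.602, 16.656, -8.789, 64.555, 0, 82.019], TCP at [191.701, 488.748, 231.305] pointing down, gripper open.
Joint ranges: [-144.48, 144.48], [-52.06, 99.96], [-74.48, 78.29], [-112.23, 115.85], [-86.99, 84.42], [-180, 180]. Speed limits (degrees/s): [127.2, 127.2, 159.86, 180, 180, 180].

## Interface

Orientations are given as a 3x3 rotation matrix whose columns are the frame's x, y, z axes.
In Python, from bench import * gives the robot as it stands.
- The arm moves only by the tool send_rows, never from a script. Its argument "deltas" is a list of rows, each a list of 7 numbers: the shift along the tool's x, y, z in m, then the turn, a rotation vector about the tool's x, y, z in rad, then the opening, from 0 (shut) to 1 (fully open). A call has exactly 5 rows; each row is the pose to reach, as a shift and turn from the pose commanded when the call began, along the tool's axes at that moment; what a row does not reach only later rows make up. A row lasts 1/10 s, in which the tool goes at most 50 mm and 8.59 degrees, less where a joint would pass 70% of its speed; a pose out of reach is approached as far as the arm can. A call with a gripper value outside its range is refused whole. The fingers move at their own pace and stop on an object; the grip force is fixed at half the most. Time passes only in rows, so rows that repeat a pose let the fingers close, or fill a call up. It gives the time, the measured TCP pose, the force, the opening and the grip force at its end, in the units of the state.
- get_obs(): the state, without advancing time (a new reading comes with each control period).
- camera(name): name is "scene" or "side" or "wrist"; returns the picture (400x640x3 uint8, red, green, blue); there is no depth.
- camera_info(name): a dict with "mtx" (3x3 intrinsics, pixels), "R" (3x3) and "t" (3): a world point X has camera coordinates R X + t; the wrist camera has in their place "hand_eye" (4x4, takes a point from camera to tool coordinates, whose origin is the TCP and whose axes are the flange's). Camera axes: x right, y down, z forward; pixel columns grow to the right and rows downward; lengths in mm; the calibration is good to about 2 mm. A picture is of the moment at which its call begins: read the wrist's pose just before it. camera_info takes no time and is no camera call.
- hand_in(): hands the job in; it is judged then, once.
The state is a dict: "clock": time; "joint_positions": joint angles; "dq": joint speeds; "joint_torque": joint torques, N m; "tool_pos": TCP position; "ee_rot": TCP orientation; "force": force on the tool from outside, world axes, zero at the start; "moment": the same for the moment, N m; "gripper_width": finger opening in mm; "finger_force": force on a finger pad.
Only numpy, scipy, OpenCV 4.12 (cv2) and the standard library are available. Lean on these libraries where they do the work, as an engineer would, in place of code of your own. Each camera call takes 0.05 s, during which the arm holds its last target. There are 200 camera calls.

## Task

Take the pale maple display block out of the stock carton and stand it, pocket up, at the open end of the maple display row, tight against the end block with no gap and in line with the row. Then take the pink ball from the blue tray and set it in that block's pocket. Do not drop the block or the ball, and leave the dark block and the other two balls where they are.

Things in the scene. Friction and masses are not known exactly. Their poses are not given: they have to be found in the camera images.
- row: Display row, fixed: two pale maple blocks end to end (each 46 mm in x, 60 in y, 40 high), a grey and an amber ball (44 mm) fixed on them, ball tops at 78 mm; a dark steel bookend 70 mm high, 6 mm thick closes its +y end. Origin: on the table under the middle of the two blocks; the row runs along its y axis from y = -60 mm (the open end) to +60 mm; z up.
- row_end (a point): Centre of the open end face of the display row (the face is 46 mm wide, 40 mm high and looks along the row's -y), 20 mm above the table; axes as the row.
- carton: White carton, fixed, outside 124 (x) by 158 (y) by 50 mm high, walls and floor 4 mm. A partition along y makes two lanes 56 mm wide, 150 mm long, centred at x = -30 and +30 mm. One block in each lane, in either order: some 5 mm free beside its long sides, 30 to 55 mm beyond its ends, its top 6 mm below the rim. Origin: centre of the underside, z up.
- block: The loose pale maple display block: 46 mm in x, 60 mm in y, 40 mm high, about 75 g, with a square pocket, 31 mm wide and 12 mm deep, in the middle of its top. Starts upright in one lane of the carton, its y axis along the lane. Origin: centre of its underside, z up. It looks the same turned by half a turn.
- pocket (a point): Centre of the mouth of the pocket in the pale maple block, 40 mm above the block's underside; axes as the block. A ball that sits in the pocket has its centre about 15 mm above this point.
- dark_block: Bystander: a dark brown block of the same shape and size in the other lane of the carton. Origin: centre of its underside.
- tray: Blue stone tray, fixed: 70 mm (x) by 200 mm (y) by 20 mm high, three square pockets 31 mm wide on its centre line at y = -65, 0 and 65 mm, a ball in each, in any order. Origin: centre of its underside, z up.
- pink_ball: Polished pink stone ball, 44 mm across, about 120 g, in one of the tray's pockets, its centre about 15 mm above the tray's top. Origin: its centre; its axes mean nothing.
- black_ball: Bystander: black ball, 44 mm across, in another pocket of the tray. Origin: its centre.
- green_ball: Bystander: green ball, 44 mm across, in another pocket of the tray. Origin: its centre.

How it is judged:
By the outcome, as a careful person would: the job done as asked, in the order asked, and still so for the second after the job is handed in, with the robot touching nothing.
It also fails if it takes over 64 s, if anything falls off the work surface, if the arm or the gripper's body presses on something with over 40 N, if the wrist force passes 120 N, or if a joint passes its speed limit or range.

## Working session

There is one attempt and no reset: what is moved stays moved. The work goes in short steps, Python scripts to look and compute and a tool call to move; the robot and the scene stay as the last step left them, time stands still between calls to the robot, and variables do not carry over. Pictures are saved under pics/ and viewed, at most 10 in all, crops included, and the job is handed in when it is done.

Besides the shell and the picture viewer there is one more tool, called after "Call:" as name(argument=value, ...), one argument or row to a line, values as JSON. send_rows: Moves the arm, as the interface text tells. Its arguments: {"type":"object","properties":{"deltas":{"type":"array"}},"required":["deltas"]}

```bash
ls; mkdir -p pics; python3 - <<'E'
from bench import *
import cv2,numpy as np
o=get_obs();print(o)
for n in ("scene","side","wrist"):
    im=camera(n);cv2.imwrite(f"pics/{n}0.png",im[:,:,::-1]);print(n,camera_info(n))
E
```

```text
pics
{'clock': 0.0, 'joint_positions': array([ 6.06024739e+01,  1.66879575e+01, -8.83156863e+00,  6.45545489e+01,
        2.57445796e-03,  8.20206206e+01]), 'dq': array([ 0.05355866, -0.05022117,  0.0795911 , -0.02484174, -0.01968336,
       -0.03045296]), 'joint_torque': array([ 4.76146124e-04, -5.37147617e+01,  3.31371009e+01,  1.59929733e-02,
       -8.69906899e-05,  2.68825124e-05]), 'tool_pos': array([191.46411052, 488.37101633, 230.73785482]), 'ee_rot': array([[-9.30940119e-01,  3.65171248e-01, -6.73764433e-04],
       [ 3.65171801e-01,  9.30939491e-01, -1.10432224e-03],
       [ 2.23967187e-04, -1.27409765e-03, -9.99999163e-01]]), 'force': array([ 0.52880702, -0.67706722, -0.25005319]), 'moment': array([-0.01369251, -0.0263049 , -0.03861172]), 'finger_force': 0.0, 'gripper_width': 85.4566202637412}
scene {'mtx': array([[376.75176104,   0.        , 320.31594224],
       [  0.        , 376.75176104, 199.71690223],
       [  0.        ,   0.        ,   1.        ]]), 'R': array([[-0.77238286,  0.63492657,  0.01711613],
       [ 0.47363089,  0.59370476, -0.65052936],
       [-0.42
[... 296 characters left out ...]
45098,  0.00143281],
       [-0.08743112, -0.76022538, -0.64374931],
       [ 0.07541074,  0.63931873, -0.76523511]]), 't': array([-530.95770307,   67.10247177, 1128.98250705])}
wrist {'mtx': array([[283.735379  ,   0.        , 321.0466788 ],
       [  0.        , 283.735379  , 200.52561577],
       [  0.        ,   0.        ,   1.        ]]), 'hand_eye': array([[ 2.64524972e-04, -9.47313530e-01, -3.20307673e-01,
         8.20941802e+01],
       [ 9.99999964e-01,  2.65294836e-04,  4.12340262e-05,
         2.83161912e-01],
       [ 4.59144206e-05, -3.20307672e-01,  9.47313566e-01,
        -1.40972436e+02],
       [ 0.00000000e+00,  0.00000000e+00,  0.00000000e+00,
         1.00000000e+00]])}
```

View pics/scene0.png

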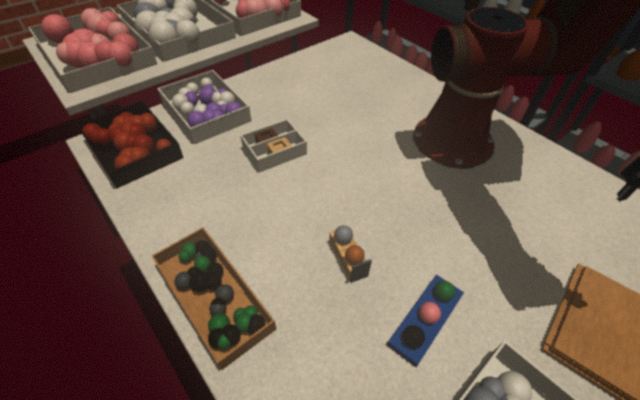

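View pics/side0.png

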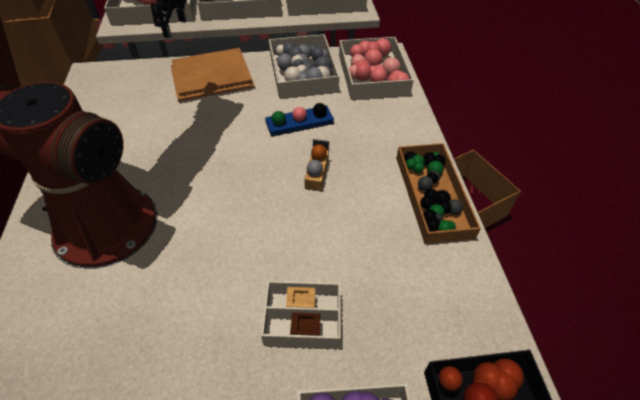

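```bash
python3 - <<'E'
import bench
print([ (k,getattr(bench,k)) for k in dir(bench) if k[0]!='_'])
E
```

```text
[('MotionError', <class 'bench.MotionError'>), ('camera', <function make.<locals>.drawn_camera at 0x7fea4aaf4040>), ('camera_info', <function make.<locals>.<lambda> at 0x7fea4aaf45e0>), ('get_obs', <function make.<locals>.<lambda> at 0x7fea4aaf4540>), ('hand_in', <function connect.<locals>.done at 0x7fea4aa67740>), ('tcp_to_grasp', 18.700000000000003)]
```

The scene view shows the row at about (350,255), the carton at (273,148) and the tray at (427,320). In the side view the pale block is in the far lane at (301,297), the dark block is at (306,324), and the pink ball is in the tray's middle pocket at (300,115).

```bash
cat > h.py <<'E'
from bench import *
import numpy as np, cv2
def cam(n,obs=None):
    c=camera_info(n);K=c["mtx"]
    if n!="wrist": R,t=c["R"],c["t"]; return K,R,t
    o=obs or get_obs();H=c["hand_eye"]
    Rw=o["ee_rot"]@H[:3,:3];p=o["ee_rot"]@H[:3,3]+o["tool_pos"]
    return K,Rw.T,-Rw.T@p
def w(c,u,v,z):
    K,R,t=c;d=R.T@np.linalg.solve(K,[u,v,1]);p=-R.T@t
    return (p+d*(z-p[2])/d[2]).round(1)
def px(c,X):
    K,R,t=c;q=K@(R@np.asarray(X,float)+t);return (q[:2]/q[2]).round(1)
def snap(n,name,box=None,s=1):
    o=get_obs();im=camera(n)[:,:,::-1]
    if box: im=im[box[1]:box[3],box[0]:box[2]]
    cv2.imwrite(f"pics/{name}.png",cv2.resize(im,None,fx=s,fy=s,interpolation=cv2.INTER_CUBIC));return o
def delta(P,yaw=None,o=None):
    """shift in tool axes (m) to put TCP at P; yaw = world angle (deg) of tool y, tool down"""
    o=o or get_obs();R=o["ee_rot"]
    s=R.T@(np.asarray(P)-o["tool_pos"])/1000
    r=np.zeros(3)
    if yaw is not None:
        a=np.radians(yaw);y=np.array([np.cos(a),np.sin(a),0]);z=np.array([0,0,-1.]);x=np.cross(y,z)
        best=None
        for k in(1,-1):
            T=np.column_stack([k*x,k*y,z]);v=cv2.Rodrigues(R.T@T)[0].ravel()
            if best is None or np.linalg.norm(v)<np.linalg.norm(best): best=v
        r=best
    return s.round(4),r.round(4)
E
python3 - <<'E'
from h import *
s=cam("side");c=cam("scene")
print("pale",w(s,301,297,44),"dark",w(s,306,324,44))
print("carton rim",[w(s,*p,50) for p in((270,283),(339,285),(341,345),(264,345))])
print("balls side",w(s,279,118,35),w(s,300,115,35),w(s,320,110,35))
print("balls scene",w(c,446,291,35),w(c,430,313,35),w(c,413,337,35))
print("row balls side",w(s,319,152,56),w(s,315,169,56),"scene",w(c,355,254,56),w(c,344,234,56))
im=[]
for n,b in(("side",(250,80,350,200)),("side",(250,270,350,390))):
    i=cv2.imread(f"pics/{n}0.png")[b[1]:b[3],b[0]:b[2]];im.append(cv2.resize(i,(400,480),interpolation=cv2.INTER_CUBIC))
cv2.imwrite("pics/c1.png",np.hstack(im))
E
```

```text
pale [ 470.9 -281.5   44. ] dark [ 475.3 -343.1   44. ]
carton rim [array([ 407.3, -243.8,   50. ]), array([ 554.8, -265.7,   50. ]), array([ 539. , -397.1,   50. ]), array([ 388.7, -379.7,   50. ])]
balls side [461.6 320.3  35. ] [525.6 327.   35. ] [588.7 343.6  35. ]
balls scene [458.8 326.7  35. ] [524.7 337.3  35. ] [590.1 348.5  35. ]
row balls side [560.7 140.1  56. ] [542.5  77.7  56. ] scene [558.9 143.   56. ] [541.6  86.6  56. ]
```

```bash
python3 - <<'E'
from h import *
print(delta((473,-321,190),-8))
E
```

```text
(array([-0.5576, -0.6508,  0.0414]), array([-9.0000e-04,  5.0000e-04,  1.3367e+00]))
```

Call:
send_rows(
  deltas=[
    [-0.031, -0.036, 0.002, 0, 0, 0.075, 1],
    [-0.062, -0.072, 0.004, 0, 0, 0.15, 1],
    [-0.093, -0.108, 0.006, 0, 0, 0.225, 1],
    [-0.124, -0.144, 0.008, 0, 0, 0.3, 1],
    [-0.155, -0.18, 0.01, 0, 0, 0.375, 1],
  ],
)

```text
clock: 0.65
tool_pos: [270.3, 262.9, 221.1]
ee_rot: [[-0.731, 0.682, 0.0], [0.682, 0.731, -0.0], [-0.0, 0.0, -1.0]]
force: [1.5, 0.3, 0.8]
gripper_width: 85.8
finger_force: 0.0
```

```bash
python3 - <<'E'
from h import *
o=get_obs();print(o["tool_pos"],o["joint_positions"]);print(delta((473,-321,190),-8))
E
```

```text
[270.25977251 262.89703408 221.12063419] [ 3.30668895e+01  7.81945343e-01 -2.95639402e+01  5.96462392e+01
 -7.39839534e-03  7.61008707e+01]
(array([-0.5467, -0.2884,  0.0312]), array([2.000e-04, 1.000e-04, 9.593e-01]))
```

Call:
send_rows(
  deltas=[
    [-0.042, -0.022, 0.0024, 0, 0, 0.074, 1],
    [-0.084, -0.044, 0.0048, 0, 0, 0.148, 1],
    [-0.126, -0.066, 0.0072, 0, 0, 0.222, 1],
    [-0.168, -0.088, 0.0096, 0, 0, 0.296, 1],
    [-0.21, -0.11, 0.012, 0, 0, 0.37, 1],
  ],
)

```text
clock: 1.15
tool_pos: [349.4, 39.1, 209.4]
ee_rot: [[-0.434, 0.901, 0.001], [0.901, 0.434, 0.0], [-0.0, 0.001, -1.0]]
force: [0.9, 0.4, 0.9]
gripper_width: 85.2
finger_force: 0.0
```

Call:
send_rows(
  deltas=[
    [-0.0473, -0.0056, 0.0024, 0, 0, 0.074, 1],
    [-0.0946, -0.0112, 0.0048, 0, 0, 0.148, 1],
    [-0.1419, -0.0168, 0.0072, 0, 0, 0.222, 1],
    [-0.1892, -0.0224, 0.0096, 0, 0, 0.296, 1],
    [-0.2365, -0.028, 0.012, 0, 0, 0.37, 1],
  ],
)

```text
clock: 1.65
tool_pos: [427.4, -186.1, 197.1]
ee_rot: [[-0.078, 0.997, 0.0], [0.997, 0.078, 0.0], [0.0, 0.0, -1.0]]
force: [0.6, 0.5, -0.1]
gripper_width: 85.4
finger_force: 0.0
```

Call:
send_rows(
  deltas=[
    [-0.046, 0.012, 0.002, 0, 0, 0.073, 1],
    [-0.092, 0.024, 0.005, 0, 0, 0.147, 1],
    [-0.138, 0.036, 0.007, 0, 0, 0.22, 1],
    [-0.138, 0.036, 0.007, 0, 0, 0.22, 1],
    [-0.138, 0.036, 0.007, 0, 0, 0.22, 1],
  ],
)

```text
clock: 2.15
tool_pos: [474.1, -319.0, 189.3]
ee_rot: [[0.139, 0.99, -0.001], [0.99, -0.139, 0.001], [0.001, -0.001, -1.0]]
force: [0.1, 0.7, -0.3]
gripper_width: 85.7
finger_force: 0.0
```

```bash
python3 - <<'E'
from h import *
o=snap("wrist","w1",None,1.25);print(o["tool_pos"],o["ee_rot"],o["joint_positions"],o["clock"])
E
```

```text
[ 474.06620939 -319.0151402   189.32129864] [[ 0.13865129  0.99034041 -0.0012993 ]
 [ 0.99034064 -0.13864961  0.00130226]
 [ 0.00110953 -0.00146731 -0.99999831]] [-4.12716491e+01  2.32268295e+01 -5.63117303e+00  6.12471668e+01
  6.97352612e-03  5.66981123e+01] 2.15
```

View pics/w1.png

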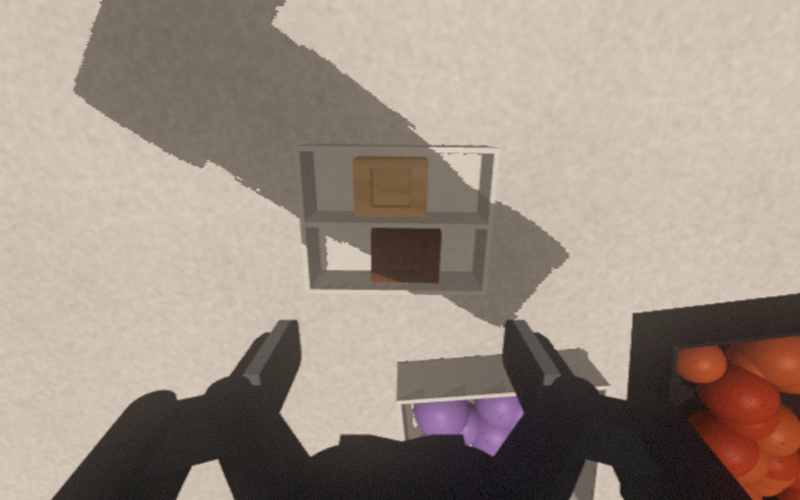

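The wrist view shows the pale block at about (391,187) on the enlarged picture, with corners (354,157), (427,156), (426,216) and (353,215). The dark block is at (406,255), and the carton rim has corners (299,147), (498,147), (486,291) and (310,291).

```bash
python3 - <<'E'
from h import *
c=cam("wrist");f=1/1.25
P=lambda ps,z:[w(c,u*f,v*f,z) for u,v in ps]
print("pale top",P([(354,157),(427,156),(427,214),(354,215)],44),"pocket",P([(372,168),(410,168),(410,206),(372,206)],44))
print("rim",P([(299,147),(498,147),(486,291),(310,291)],50))
im=cv2.imread("pics/w1.png");cv2.imwrite("pics/w1c.png",cv2.resize(im[135:300,285:510],None,fx=3.5,fy=3.5,interpolation=cv2.INTER_CUBIC))
E
```

```text
pale top [array([ 446.2, -250.3,   44. ]), array([ 502.9, -257.3,   44. ]), array([ 497.6, -303.3,   44. ]), array([ 437.8, -295.9,   44. ])] pocket [array([ 458.8, -260.5,   44. ]), array([ 488.5, -264.6,   44. ]), array([ 484.6, -294.8,   44. ]), array([ 453.8, -290.6,   44. ])]
rim [array([ 406.9, -237. ,   50. ]), array([ 556.8, -257.7,   50. ]), array([ 540.3, -376.7,   50. ]), array([ 388.9, -355.8,   50. ])]
```

View pics/w1c.png

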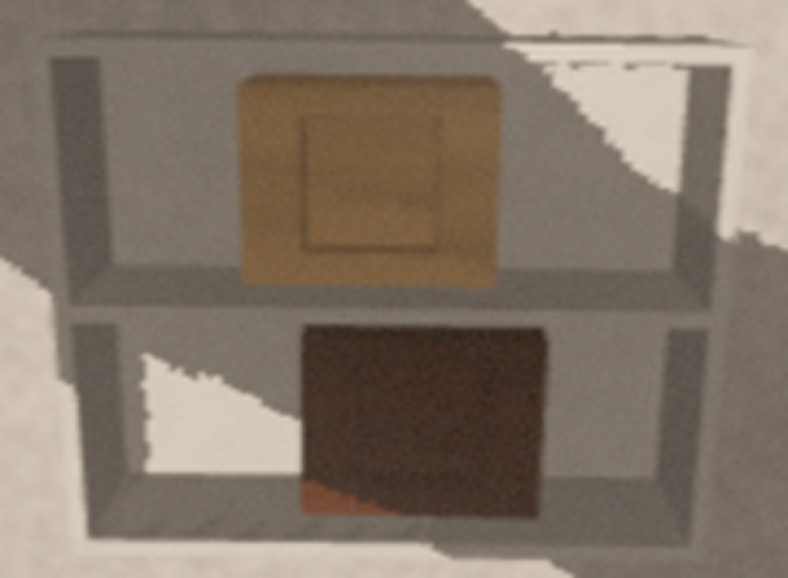

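The crop shows the pale block's top face with corners about (238,84), (500,84), (497,284) and (241,284). Its pocket spans (302,115) to (438,250), and the block is roughly square in its lane.

```bash
python3 - <<'E'
from h import *
c=cam("wrist");g=lambda x,y,z:w(c,(285+x/3.5)/1.25,(135+y/3.5)/1.25,z)
P=lambda ps,z:np.array([g(u,v,z) for u,v in ps])
def rep(n,p):
    m=p.mean(0);e=(p[1]-p[0]+p[2]-p[3])/2;print(n,m.round(1),"len",np.linalg.norm(e).round(1),np.linalg.norm(p[3]-p[0]).round(1),"yaw",np.degrees(np.arctan2(e[1],e[0])).round(1));return m
m=rep("top",P([(238,84),(500,84),(497,284),(241,284)],44));q=rep("pocket",P([(302,114),(440,114),(437,250),(302,250)],44))
rep("rim",P([(45,38),(748,45),(695,550),(85,542)],50))
print(delta((*m[:2],120),-8))
E
```

```text
top [ 470.8 -278.3   44. ] len 59.6 45.9 yaw -7.9
pocket [ 471.2 -277.6   44. ] len 31.3 31.1 yaw -7.9
rim [ 472.6 -306.6   50. ] len 152.1 120.0 yaw -8.5
(array([ 0.0388, -0.0084,  0.0698]), array([-0.0013, -0.0011,  0.0018]))
```

Call:
send_rows(
  deltas=[
    [0.039, -0.008, 0.0, -0.001, -0.001, 0.002, 0.9],
    [0.039, -0.008, 0.04, -0.001, -0.001, 0.002, 0.9],
    [0.039, -0.008, 0.08, -0.001, -0.001, 0.002, 0.9],
    [0.039, -0.008, 0.11, -0.001, -0.001, 0.002, 0.9],
    [0.039, -0.008, 0.119, -0.001, -0.001, 0.002, 0.9],
  ],
)

```text
clock: 2.7
tool_pos: [470.0, -276.0, 69.1]
ee_rot: [[0.138, 0.99, -0.003], [0.99, -0.138, 0.002], [0.001, -0.003, -1.0]]
force: [-1.1, 0.3, 0.4]
gripper_width: 76.8
finger_force: 0.0
```

Call:
send_rows(
  deltas=[
    [0, 0, 0.015, 0, 0, 0, 0.9],
    [0, 0, 0.03, 0, 0, 0, 0.9],
    [0, 0, 0.045, 0, 0, 0, 0.9],
    [0, 0, 0.057, 0, 0, 0, 0.9],
    [0, 0, 0.057, 0, 0, 0, 0.9],
  ],
)

```text
clock: 3.2
tool_pos: [471.5, -278.0, 13.9]
ee_rot: [[0.139, 0.99, -0.0], [0.99, -0.139, -0.0], [-0.0, -0.0, -1.0]]
force: [-0.2, 0.6, 0.1]
gripper_width: 77.0
finger_force: 0.0
```

Call:
send_rows(
  deltas=[
    [0, 0, 0, 0, 0, 0, 0.6],
    [0, 0, 0, 0, 0, 0, 0.5],
    [0, 0, 0, 0, 0, 0, 0.5],
    [0, 0, 0, 0, 0, 0, 0.5],
    [0, 0, 0, 0, 0, 0, 0.5],
  ],
)

```text
clock: 3.7
tool_pos: [472.6, -279.3, 15.5]
ee_rot: [[0.139, 0.99, 0.002], [0.99, -0.139, -0.002], [-0.002, 0.002, -1.0]]
force: [-0.9, 2.0, 8.9]
gripper_width: 58.9
finger_force: 65.2
```

Call:
send_rows(
  deltas=[
    [0, 0, -0.01, 0, 0, 0, 0.5],
    [0, 0, -0.025, 0, 0, 0, 0.5],
    [0, 0, -0.05, 0, 0, 0, 0.5],
    [0, 0, -0.08, 0, 0, 0, 0.5],
    [0, 0, -0.11, 0, 0, 0, 0.5],
  ],
)

```text
clock: 4.2
tool_pos: [471.7, -278.6, 126.2]
ee_rot: [[0.14, 0.99, 0.001], [0.99, -0.14, -0.001], [-0.001, 0.001, -1.0]]
force: [0.8, -0.1, -1.2]
gripper_width: 59.1
finger_force: 64.6
```

```bash
python3 - <<'E'
from h import *
o=get_obs();print(o["tool_pos"],o["joint_positions"],o["gripper_width"]);
# rough row: centre, yaw ; staging 75 mm beyond open end centre
a=np.radians(73.5);r=np.array([551,112]);d=np.array([np.cos(a),np.sin(a)])
p=r-150*d;print(p);print(delta((*p,125),73.5))
E
```

```text
[ 471.71106703 -278.59982193  126.15477912] [-3.82015041e+01  2.36602619e+01 -1.52007367e+01  5.10551488e+01
 -2.03810394e-02  5.98207923e+01] 59.07811825093087
[508.39769829 -31.82296023]
(array([0.2495, 0.0019, 0.0009]), array([ 2.0000e-04,  1.6000e-03, -1.4228e+00]))
```

```bash
python3 - <<'E'
from h import *
print(delta((520,6,140),-16.5))
E
```

```text
(array([ 0.2885,  0.0081, -0.0141]), array([0.0012, 0.001 , 0.148 ]))
```

Call:
send_rows(
  deltas=[
    [0.03, 0, -0.003, 0, 0, 0.02, 0.5],
    [0.07, 0.002, -0.007, 0, 0, 0.05, 0.5],
    [0.112, 0.004, -0.01, 0, 0, 0.08, 0.5],
    [0.154, 0.005, -0.014, 0, 0, 0.11, 0.5],
    [0.196, 0.006, -0.014, 0, 0, 0.148, 0.5],
  ],
)

```text
clock: 4.7
tool_pos: [505.6, -84.1, 139.6]
ee_rot: [[0.286, 0.958, 0.003], [0.958, -0.286, -0.002], [-0.001, 0.003, -1.0]]
force: [0.9, 0.2, -0.9]
gripper_width: 59.0
finger_force: 64.7
```

Call:
send_rows(
  deltas=[
    [0.04, -0.011, 0, 0.001, 0.001, 0, 0.5],
    [0.07, -0.011, 0, 0.001, 0.001, 0, 0.5],
    [0.09, -0.011, 0, 0.001, 0.001, 0, 0.5],
    [0.09, -0.011, 0, 0.001, 0.001, 0, 0.5],
    [0.09, -0.011, 0, 0.001, 0.001, 0, 0.5],
  ],
)

```text
clock: 5.2
tool_pos: [520.2, 4.0, 138.6]
ee_rot: [[0.283, 0.959, 0.001], [0.959, -0.283, -0.0], [-0.0, 0.001, -1.0]]
force: [0.6, -0.3, -1.4]
gripper_width: 59.1
finger_force: 64.7
```

```bash
python3 - <<'E'
from h import *
o=snap("wrist","w2",None,1.25);print(o["tool_pos"],o["ee_rot"],o["joint_positions"],o["clock"])
E
```

```text
[520.17250584   4.02058656 138.55382545] [[ 2.83080280e-01  9.59096085e-01  5.04475709e-04]
 [ 9.59096214e-01 -2.83080192e-01 -2.39511013e-04]
 [-8.69069939e-05  5.51641587e-04 -9.99999844e-01]] [-7.60704288e+00  2.02522222e+01 -1.84285811e+01  5.12887301e+01
 -9.77589420e-03  9.88370850e+01] 5.2
```

View pics/w2.png

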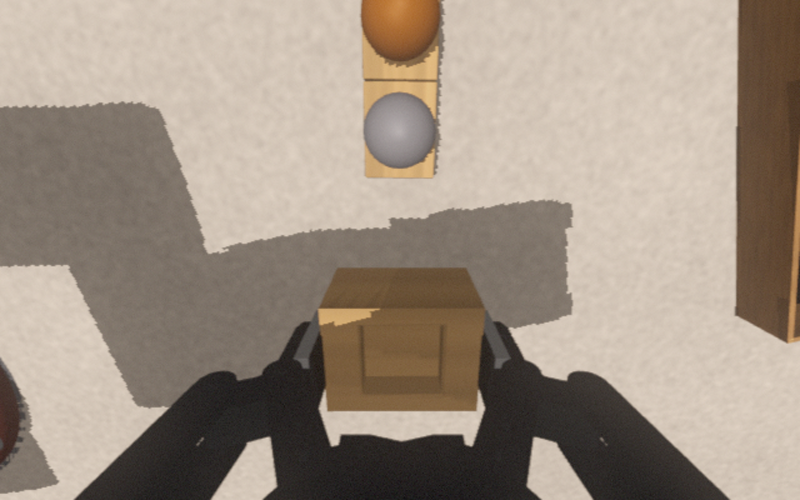

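The wrist view shows the row squarely: open-end top corners at about (366,178) and (435,178), and the seam at (364,79)-(439,79). The block is held level. I'll enlarge the row end.

```bash
python3 - <<'E'
from h import *
im=cv2.imread("pics/w2.png");cv2.imwrite("pics/w2c.png",cv2.resize(im[65:190,345:460],None,fx=4.6,fy=4.6,interpolation=cv2.INTER_CUBIC))
E
```

```text
(no output)
```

View pics/w2c.png

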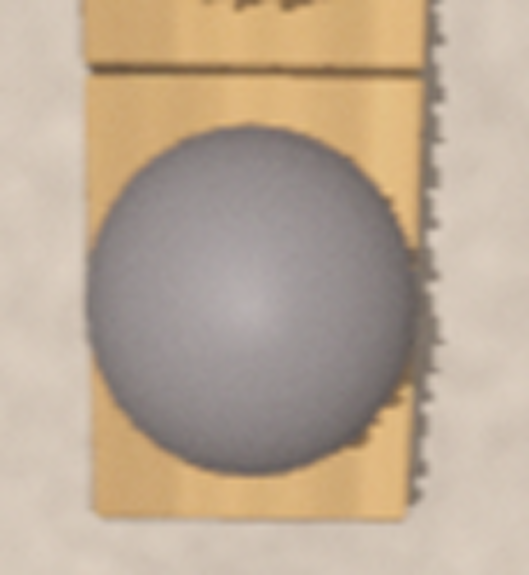

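The crop shows the end edge at (94,518)-(409,519) and the seam at (86,66)-(423,72).

```bash
cat > row.py <<'E'
from h import *
def rowpts(c,g,z=40):
    p=np.array([g(*q) for q in ((94,518),(409,519),(86,66),(423,72))]);return p
E
python3 - <<'E'
from h import *
c=cam("wrist");g=lambda x,y,z=40:w(c,(345+x/4.6)/1.25,(65+y/4.6)/1.25,z)
p=np.array([g(*q) for q in((94,518),(409,519),(86,66),(423,72))])
print(p)
e=p[:2].mean(0);s=p[2:].mean(0);d=(s-e)[:2]
print("end",e,"seam",s,"len",np.linalg.norm(d),"widths",np.linalg.norm(p[1]-p[0]),np.linalg.norm(p[3]-p[2]))
print("row y yaw",np.degrees(np.arctan2(d[1],d[0])),"x yaws",[np.degrees(np.arctan2(*(p[i+1]-p[i])[[1,0]])) for i in(0,2)])
o=get_obs();print("in tool axes end:",o["ee_rot"].T@(e-o["tool_pos"]))
E
```

```text
[[512.7  61.1  40. ]
 [556.4  48.   40. ]
 [530.4 117.8  40. ]
 [573.2 104.4  40. ]]
end [534.55  54.55  40.  ] seam [551.8 111.1  40. ] len 59.12245766204243 widths 45.62126697056971 44.84863431588531
row y yaw 73.03620848174394 x yaws [np.float64(-16.68721488722245), np.float64(-17.384509219451804)]
in tool axes end: [53.05304653 -0.67558087 98.43607153]
```

Call:
send_rows(
  deltas=[
    [-0.004, 0, 0, 0, 0, -0.14, 0.5],
    [-0.008, 0, 0, 0, 0, -0.28, 0.5],
    [-0.012, -0.001, 0, 0, 0, -0.42, 0.5],
    [-0.0174, -0.001, 0, 0, 0, -0.56, 0.5],
    [-0.0174, -0.001, 0, 0, 0, -0.7, 0.5],
  ],
)

```text
clock: 5.75
tool_pos: [513.9, -14.1, 138.2]
ee_rot: [[-0.404, 0.915, -0.0], [0.915, 0.404, -0.0], [-0.0, -0.0, -1.0]]
force: [0.0, 0.0, -0.3]
gripper_width: 59.1
finger_force: 64.6
```

Call:
send_rows(
  deltas=[
    [0, 0, 0.015, 0, 0, -0.14, 0.5],
    [0, 0, 0.03, 0, 0, -0.28, 0.5],
    [0, 0, 0.045, 0, 0, -0.42, 0.5],
    [0, 0, 0.06, 0, 0, -0.56, 0.5],
    [0, 0, 0.075, 0, 0, -0.7, 0.5],
  ],
)

```text
clock: 6.25
tool_pos: [514.1, -13.7, 62.7]
ee_rot: [[-0.898, 0.439, 0.0], [0.439, 0.898, -0.0], [-0.0, 0.0, -1.0]]
force: [-0.4, -0.1, -0.6]
gripper_width: 58.5
finger_force: 64.6
```

```bash
python3 - <<'E'
from h import *
o=get_obs();print(o["tool_pos"],o["joint_positions"],o["gripper_width"]);
print(delta((514.1,-12.4,25),73.0))
E
```

```text
[514.13137242 -13.69274843  62.71832451] [-9.67135478e+00  2.47522511e+01 -2.48351524e+01  4.03945066e+01
 -4.57007784e-03  1.63852496e+01] 58.49224691246756
(array([0.0006, 0.0011, 0.0377]), array([-0.    ,  0.0003, -0.1581]))
```

Call:
send_rows(
  deltas=[
    [0, 0.001, 0.01, 0, 0, -0.08, 0.5],
    [0, 0.001, 0.02, 0, 0, -0.158, 0.5],
    [0, 0.001, 0.03, 0, 0, -0.158, 0.5],
    [0, 0.001, 0.038, 0, 0, -0.158, 0.5],
    [0, 0.001, 0.042, 0, 0, -0.158, 0.5],
  ],
)

```text
clock: 6.75
tool_pos: [514.4, -12.0, 20.4]
ee_rot: [[-0.954, 0.299, -0.001], [0.299, 0.954, 0.0], [0.001, 0.0, -1.0]]
force: [0.2, 0.2, -1.1]
gripper_width: 59.1
finger_force: 64.6
```

Call:
send_rows(
  deltas=[
    [0, 0, 0.002, 0, 0, 0, 0.5],
    [0, 0, 0.004, 0, 0, 0, 0.5],
    [0, 0, 0.005, 0, 0, 0, 0.5],
    [0, 0, 0.006, 0, 0, 0, 0.5],
    [0, 0, 0.006, 0, 0, 0, 0.5],
  ],
)

```text
clock: 7.25
tool_pos: [514.8, -11.5, 15.1]
ee_rot: [[-0.955, 0.296, 0.0], [0.296, 0.955, 0.0], [-0.0, 0.0, -1.0]]
force: [0.3, -1.1, -1.3]
gripper_width: 58.8
finger_force: 64.6
```

Call:
send_rows(
  deltas=[
    [0, 0, 0.001, 0, 0, 0, 0.5],
    [0, 0, 0.002, 0, 0, 0, 0.5],
    [0, 0, 0.002, 0, 0, 0, 0.5],
    [0, 0, 0.002, 0, 0, 0, 0.5],
    [0, 0, 0.002, 0, 0, 0, 0.5],
  ],
)

```text
clock: 7.75
tool_pos: [514.8, -11.5, 13.0]
ee_rot: [[-0.955, 0.296, 0.0], [0.296, 0.955, 0.0], [-0.0, 0.0, -1.0]]
force: [1.2, -0.1, -1.1]
gripper_width: 58.9
finger_force: 64.6
```

Call:
send_rows(
  deltas=[
    [0, 0, 0.001, 0, 0, 0, 0.5],
    [0, 0, 0.001, 0, 0, 0, 0.5],
    [0, 0, 0.001, 0, 0, 0, 0.5],
    [0, 0, 0.001, 0, 0, 0, 0.5],
    [0, 0, 0.001, 0, 0, 0, 0.5],
  ],
)

```text
clock: 8.25
tool_pos: [514.8, -11.5, 12.0]
ee_rot: [[-0.955, 0.296, 0.0], [0.296, 0.955, 0.0], [-0.0, 0.0, -1.0]]
force: [-0.1, -0.2, -0.1]
gripper_width: 58.9
finger_force: 64.6
```

Call:
send_rows(
  deltas=[
    [0, 0, 0.001, 0, 0, 0, 0.5],
    [0, 0, 0.001, 0, 0, 0, 0.5],
    [0, 0, 0.001, 0, 0, 0, 0.5],
    [0, 0, 0.001, 0, 0, 0, 0.5],
    [0, 0, 0.001, 0, 0, 0, 0.5],
  ],
)

```text
clock: 8.75
tool_pos: [514.8, -11.6, 11.5]
ee_rot: [[-0.955, 0.296, 0.001], [0.296, 0.955, 0.0], [-0.0, 0.0, -1.0]]
force: [-2.6, -0.9, 7.6]
gripper_width: 59.2
finger_force: 65.4
```

Call:
send_rows(
  deltas=[
    [0, 0, 0, 0, 0, 0, 0.75],
    [0, 0, 0, 0, 0, 0, 0.85],
    [0, 0, 0, 0, 0, 0, 0.92],
    [0, 0, 0, 0, 0, 0, 0.92],
    [0, 0, -0.005, 0, 0, 0, 0.92],
  ],
)

```text
clock: 9.25
tool_pos: [514.2, -11.5, 15.7]
ee_rot: [[-0.955, 0.296, -0.001], [0.296, 0.955, 0.0], [0.001, -0.0, -1.0]]
force: [-0.3, -0.7, -0.0]
gripper_width: 78.2
finger_force: 0.0
```

Call:
send_rows(
  deltas=[
    [0, 0, -0.02, 0, 0, 0, 0.92],
    [0, 0, -0.05, 0, 0, 0, 0.92],
    [0, 0, -0.09, 0, 0, 0.14, 1],
    [0, 0, -0.11, 0, 0, 0.28, 1],
    [0, 0, -0.12, 0, 0, 0.42, 1],
  ],
)

```text
clock: 9.75
tool_pos: [516.0, -11.8, 138.7]
ee_rot: [[-0.747, 0.664, 0.004], [0.664, 0.747, -0.0], [-0.003, 0.002, -1.0]]
force: [0.2, -0.4, -0.5]
gripper_width: 85.6
finger_force: 0.0
```

Call:
send_rows(
  deltas=[
    [0, 0, 0, 0, 0, 0.14, 1],
    [0, 0, 0, 0, 0, 0.28, 1],
    [0, 0, 0, 0, 0, 0.42, 1],
    [0, 0, 0, 0, 0, 0.56, 1],
    [0, 0, 0, 0, 0, 0.7, 1],
  ],
)

```text
clock: 10.25
tool_pos: [514.7, -11.6, 136.4]
ee_rot: [[-0.144, 0.99, 0.0], [0.99, 0.144, 0.0], [0.0, 0.0, -1.0]]
force: [-0.1, -0.1, 0.9]
gripper_width: 85.5
finger_force: 0.0
```

Call:
send_rows(
  deltas=[
    [0, 0, 0, 0, 0, 0.14, 1],
    [0, 0, 0, 0, 0, 0.28, 1],
    [0, 0, 0, 0, 0, 0.44, 1],
    [0, 0, 0, 0, 0, 0.44, 1],
    [0, 0, 0, 0, 0, 0.44, 1],
  ],
)

```text
clock: 10.75
tool_pos: [514.7, -11.5, 136.2]
ee_rot: [[0.282, 0.959, 0.0], [0.959, -0.282, 0.0], [0.0, 0.0, -1.0]]
force: [0.1, 0.2, 0.4]
gripper_width: 85.4
finger_force: 0.0
```

```bash
python3 - <<'E'
from h import *
o=snap("wrist","w3",(170,70,470,330),2.3);print(o["tool_pos"],o["ee_rot"],o["joint_positions"],o["clock"])
E
```

```text
[514.72799193 -11.53126354 136.22600571] [[ 2.82256512e-01  9.59338922e-01  3.07494521e-04]
 [ 9.59338953e-01 -2.82256554e-01  1.01323747e-04]
 [ 1.83996158e-04  2.66392184e-04 -9.99999948e-01]] [-9.42885531e+00  1.98632754e+01 -1.94144817e+01  5.07058138e+01
  8.61324330e-03  9.69660743e+01] 10.75
```

View pics/w3.png

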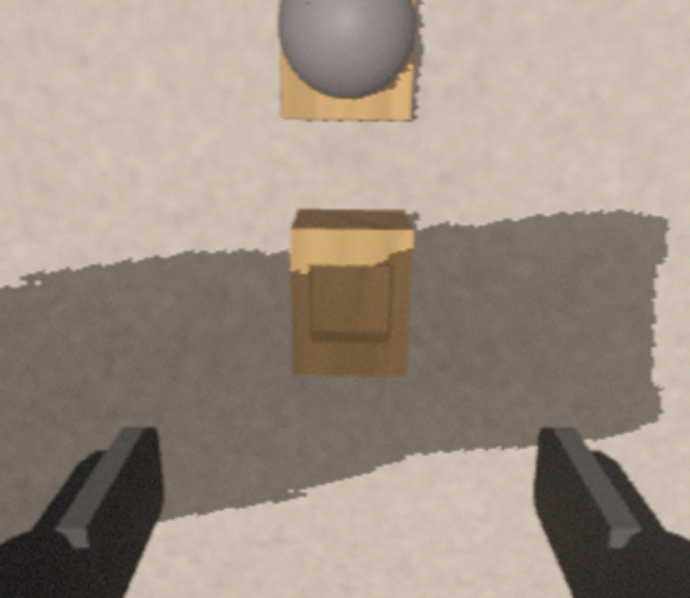

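The view shows the block standing free with top corners (291,229), (414,229), (408,376) and (293,375). The row's end edge is at (282,118)-(413,121).

```bash
python3 - <<'E'
from h import *
c=cam("wrist");o=get_obs();g=lambda x,y,z=40:w(c,170+x/2.3,70+y/2.3,z)
T=lambda p:(o["ee_rot"].T@(p-o["tool_pos"])).round(2)
R=[g(282,118),g(413,121)];B=[g(*q) for q in((291,229),(414,229),(409,376),(293,375))]
Pk=[g(*q) for q in((309,265),(391,265),(390,341),(311,341))]
for n,p in(("row",R),("block",B),("pocket",Pk)):
    p=np.array(p);print(n,"world",p.mean(0),"tool",T(p.mean(0)),[list(T(q)[:2]) for q in p])
    print("xyaw",np.degrees(np.arctan2(*(p[1]-p[0])[[1,0]])))
E
```

```text
row world [534.8   54.95  40.  ] tool [69.46  0.46 96.2 ] [[np.float64(69.95), np.float64(-22.51)], [np.float64(68.97), np.float64(23.43)]]
xyaw -17.606918814215685
block world [516.875 -11.6    40.   ] tool [ 0.56  2.05 96.19] [[np.float64(30.32), np.float64(-20.44)], [np.float64(30.34), np.float64(25.0)], [np.float64(-29.4), np.float64(24.95)], [np.float64(-29.04), np.float64(-21.33)]]
xyaw -16.36107745534632
pocket world [516.5  -10.95  40.  ] tool [ 1.07  1.5  96.19] [[np.float64(16.55), np.float64(-14.1)], [np.float64(16.49), np.float64(16.88)], [np.float64(-14.4), np.float64(17.1)], [np.float64(-14.34), np.float64(-13.87)]]
xyaw -16.504361381754997
```

Call:
send_rows(
  deltas=[
    [0.001, 0.002, 0.03, 0, 0, 0, 1],
    [0.001, 0.002, 0.065, 0, 0, 0, 1],
    [0.001, 0.002, 0.1, 0, 0, 0, 1],
    [0.001, 0.002, 0.12, 0, 0, 0, 1],
    [0.001, 0.002, 0.129, 0, 0, 0, 1],
  ],
)

```text
clock: 11.3
tool_pos: [515.6, -10.9, 5.2]
ee_rot: [[0.283, 0.959, -0.003], [0.959, -0.283, 0.001], [-0.0, -0.003, -1.0]]
force: [-0.7, 0.2, -1.0]
gripper_width: 85.3
finger_force: 0.0
```

Call:
send_rows(
  deltas=[
    [0, 0, 0, 0, 0, 0, 0.7],
    [0, 0, 0, 0, 0, 0, 0.4],
    [0, 0, 0, 0, 0, 0, 0.35],
    [0, 0, 0, 0, 0, 0, 0.35],
    [0, 0, 0, 0, 0, 0, 0.35],
  ],
)

```text
clock: 11.8
tool_pos: [518.2, -11.3, 8.5]
ee_rot: [[0.286, 0.958, 0.003], [0.958, -0.286, -0.0], [0.001, 0.003, -1.0]]
force: [-1.1, -0.2, 6.7]
gripper_width: 45.4
finger_force: 61.9
```

```bash
python3 - <<'E'
from h import *
o=get_obs();print(o["tool_pos"]);print(delta((524.1,20.3,9.5),-17.1))
E
```

```text
[518.18656681 -11.33236552   8.46320406]
(array([ 0.032 , -0.0034, -0.001 ]), array([ 0.0028, -0.0005,  0.0088]))
```

Call:
send_rows(
  deltas=[
    [0, 0, -0.003, 0.0, 0, 0, 0.35],
    [0.01, -0.001, -0.003, 0, 0, 0.004, 0.35],
    [0.02, -0.002, -0.003, 0, 0, 0.009, 0.35],
    [0.03, -0.003, -0.003, 0, 0, 0.009, 0.35],
    [0.032, -0.003, -0.003, 0, 0, 0.009, 0.35],
  ],
)

```text
clock: 12.3
tool_pos: [523.3, 21.9, 9.9]
ee_rot: [[0.293, 0.956, 0.0], [0.956, -0.293, 0.0], [0.0, -0.0, -1.0]]
force: [0.3, -0.5, -1.3]
gripper_width: 45.1
finger_force: 61.3
```

```bash
python3 - <<'E'
from h import *
o=snap("wrist","w4",(230,150,410,285),4.4);print(o["tool_pos"],o["ee_rot"],o["force"],o["clock"])
E
```

```text
[523.32737484  21.90458952   9.93657712] [[ 2.93007356e-01  9.56110185e-01  5.63715024e-05]
 [ 9.56110085e-01 -2.93007351e-01  4.44539579e-04]
 [ 4.41546084e-04 -7.63560047e-05 -9.99999900e-01]] [ 0.2777521  -0.46051414 -1.327312  ] 12.3
```

View pics/w4.png

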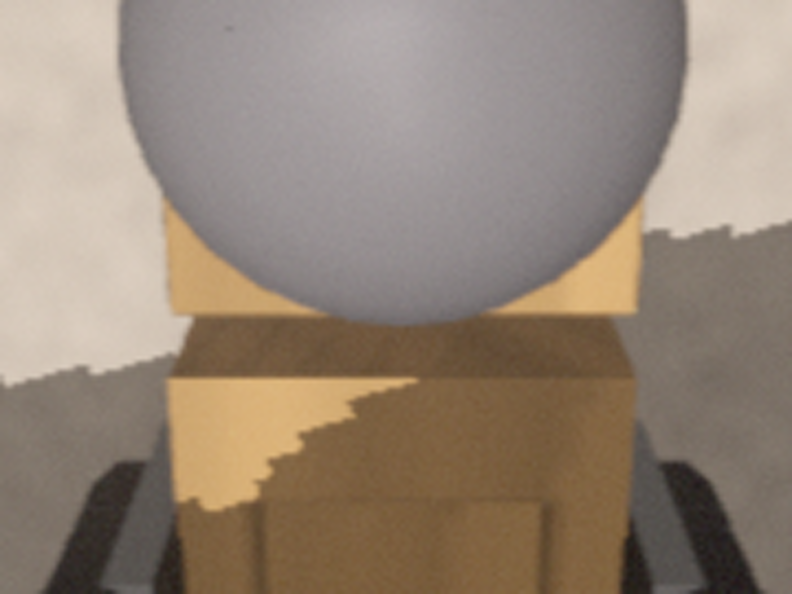

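The view shows the row's end edge at (170,314)-(638,316) and the held block's front edge at (168,377)-(635,378). They agree to about 0.3 mm sideways and are parallel, with a gap of about 6 mm.

Call:
send_rows(
  deltas=[
    [0, 0, 0.0015, 0, 0, 0, 0.35],
    [0.001, 0.0003, 0.0015, 0, 0, 0, 0.35],
    [0.002, 0.0003, 0.0015, 0, 0, 0, 0.35],
    [0.003, 0.0003, 0.0015, 0, 0, 0, 0.35],
    [0.003, 0.0003, 0.0015, 0, 0, 0, 0.35],
  ],
)

```text
clock: 12.85
tool_pos: [524.5, 23.1, 8.5]
ee_rot: [[0.295, 0.956, 0.0], [0.956, -0.295, 0.0], [0.0, 0.0, -1.0]]
force: [0.1, -0.8, -0.4]
gripper_width: 44.8
finger_force: 61.2
```

```bash
python3 - <<'E'
from h import *
im=cv2.imread("pics/w4.png")
c=cam("wrist");o=get_obs();print("F tool",o["ee_rot"].T@o["force"])
# gap at time of w4
o["tool_pos"]=np.array([523.327,21.905,9.937]);o["ee_rot"]=np.array([[.29301,.95611,0],[.95611,-.29301,.0004],[.0004,0,-1]])
c=cam("wrist",o);g=lambda x,y,z:o["ee_rot"].T@(w(c,230+x/4.4,150+y/4.4,z)-o["tool_pos"])
for q in((170,314,40),(638,316,40),(168,377,41.4),(635,378,41.4)):print(g(*q).round(2))
E
```

```text
F tool [-0.73951313  0.3364541   0.44344841]
[ 35.9  -21.8  -30.05]
[ 35.68  23.24 -30.05]
[ 29.83 -22.14 -31.45]
[ 29.77  23.07 -31.45]
```

Call:
send_rows(
  deltas=[
    [0.001, 0, 0, 0, 0, 0, 0.35],
    [0.002, 0, 0, 0, 0, 0, 0.35],
    [0.003, 0, 0, 0, 0, 0, 0.35],
    [0.003, 0, 0, 0, 0, 0, 0.35],
    [0.003, 0, 0, 0, 0, 0, 0.35],
  ],
)

```text
clock: 13.35
tool_pos: [525.3, 26.2, 8.5]
ee_rot: [[0.294, 0.956, 0.0], [0.956, -0.294, 0.0], [0.0, 0.0, -1.0]]
force: [0.2, -0.4, -0.4]
gripper_width: 45.5
finger_force: 61.2
```

Call:
send_rows(
  deltas=[
    [0.0005, 0, 0, 0, 0, 0, 0.35],
    [0.001, 0, 0, 0, 0, 0, 0.35],
    [0.001, 0, 0, 0, 0, 0, 0.35],
    [0.001, 0, 0, 0, 0, 0, 0.35],
    [0.001, 0, 0, 0, 0, 0, 0.35],
  ],
)

```text
clock: 13.85
tool_pos: [525.5, 27.0, 8.5]
ee_rot: [[0.295, 0.956, 0.0], [0.956, -0.295, 0.0], [0.0, 0.0, -1.0]]
force: [-0.2, 0.9, -1.4]
gripper_width: 45.0
finger_force: 61.2
```

Call:
send_rows(
  deltas=[
    [0, 0, 0.001, 0, 0, 0, 0.35],
    [0.0005, 0, 0.001, 0, 0, 0, 0.35],
    [0.001, 0, 0.001, 0, 0, 0, 0.35],
    [0.001, 0, 0.001, 0, 0, 0, 0.35],
    [0.001, 0, 0.001, 0, 0, 0, 0.35],
  ],
)

```text
clock: 14.35
tool_pos: [525.6, 27.0, 8.4]
ee_rot: [[0.295, 0.955, -0.0], [0.955, -0.295, -0.002], [-0.002, 0.001, -1.0]]
force: [-7.2, -3.5, 15.2]
gripper_width: 45.1
finger_force: 63.1
```

Call:
send_rows(
  deltas=[
    [0.0005, 0, 0, 0, 0, 0, 0.35],
    [0.001, 0, 0, 0, 0, 0, 0.35],
    [0.001, 0, 0, 0, 0, 0, 0.35],
    [0.001, 0, 0, 0, 0, 0, 0.35],
    [0.001, 0, 0, 0, 0, 0, 0.35],
  ],
)

```text
clock: 14.85
tool_pos: [525.6, 27.1, 8.5]
ee_rot: [[0.296, 0.955, -0.001], [0.955, -0.296, -0.004], [-0.004, 0.001, -1.0]]
force: [-8.8, -8.2, 17.8]
gripper_width: 45.6
finger_force: 63.3
```

Call:
send_rows(
  deltas=[
    [0, 0, -0.0009, 0, 0, 0, 0.35],
    [0.0005, 0, -0.0009, 0, 0, 0, 0.35],
    [0.001, 0, -0.0009, 0, 0, 0, 0.35],
    [0.001, 0, -0.0009, 0, 0, 0, 0.35],
    [0.001, 0, -0.0009, 0, 0, 0, 0.35],
  ],
)

```text
clock: 15.35
tool_pos: [525.6, 27.1, 8.5]
ee_rot: [[0.296, 0.955, -0.002], [0.955, -0.296, -0.005], [-0.006, 0.0, -1.0]]
force: [-4.0, -13.8, 5.1]
gripper_width: 45.0
finger_force: 63.1
```

```bash
python3 - <<'E'
from h import *
o=snap("wrist","w5",(230,150,410,285),4.4);print(o["tool_pos"],o["ee_rot"],o["ee_rot"].T@o["force"],o["moment"],o["clock"])
E
```

```text
[525.5645082   27.08287687   8.54213385] [[ 2.96036647e-01  9.55175276e-01 -1.57967201e-03]
 [ 9.55159824e-01 -2.96040845e-01 -5.43410336e-03]
 [-5.65816861e-03  9.98545014e-05 -9.99983987e-01]] [-14.42852967   0.24907162  -4.99922633] [-2.66379645  0.87667161  0.22587267] 15.35
```

View pics/w5.png

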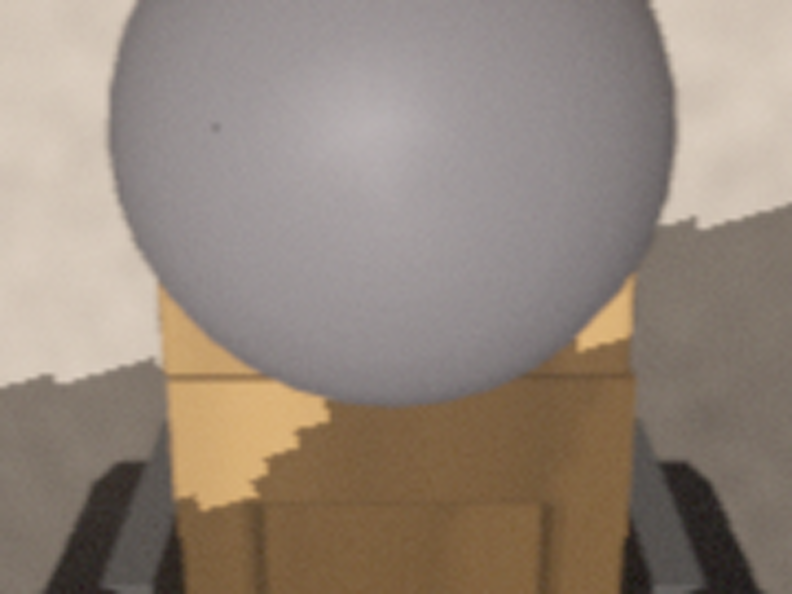

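The view shows the block hard against the row: the seam is at row 377 with no visible gap, and the side edges are flush to about 0.2 mm. I push at 14 N with 5 N on the table, so it's in contact and I'll release.

Call:
send_rows(
  deltas=[
    [0, 0, 0, 0, 0, 0, 0.5],
    [0, 0, 0, 0, 0, 0, 0.7],
    [0, 0, 0, 0, 0, 0, 0.9],
    [0, 0, 0, 0, 0, 0, 0.9],
    [-0.001, 0, 0, 0, 0, 0, 0.9],
  ],
)

```text
clock: 15.9
tool_pos: [526.3, 29.1, 8.4]
ee_rot: [[0.294, 0.956, 0.0], [0.956, -0.294, 0.0], [0.0, 0.0, -1.0]]
force: [-0.5, -0.2, -0.1]
gripper_width: 77.1
finger_force: 0.0
```

Call:
send_rows(
  deltas=[
    [0, 0, -0.01, 0, 0, 0, 0.9],
    [0, 0, -0.03, 0, 0, 0, 0.9],
    [0, 0, -0.065, 0, 0, 0, 0.9],
    [0, 0, -0.1, 0, 0, 0, 0.9],
    [0, 0, -0.13, 0, 0, 0, 0.9],
  ],
)

```text
clock: 16.4
tool_pos: [526.4, 29.0, 141.0]
ee_rot: [[0.294, 0.956, 0.002], [0.956, -0.294, 0.0], [0.001, 0.001, -1.0]]
force: [1.1, -0.0, 0.0]
gripper_width: 76.7
finger_force: 0.0
```

```bash
python3 - <<'E'
from h import *
o=snap("wrist","w6",(220,60,420,260),3);print(o["tool_pos"],o["ee_rot"],o["joint_positions"],o["clock"])
print(delta((525,335,170),None))
E
```

```text
[526.39010151  28.9549623  140.9888989 ] [[ 2.94427664e-01  9.55672454e-01  1.58434116e-03]
 [ 9.55673612e-01 -2.94428158e-01  8.28315814e-05]
 [ 5.45634511e-04  1.48972513e-03 -9.99998742e-01]] [-4.80758980e+00  2.07683054e+01 -1.72301084e+01  5.19115272e+01
  1.23371306e-02  1.02315667e+02] 16.4
(array([ 0.2916, -0.0936, -0.0248]), array([0., 0., 0.]))
```

View pics/w6.png

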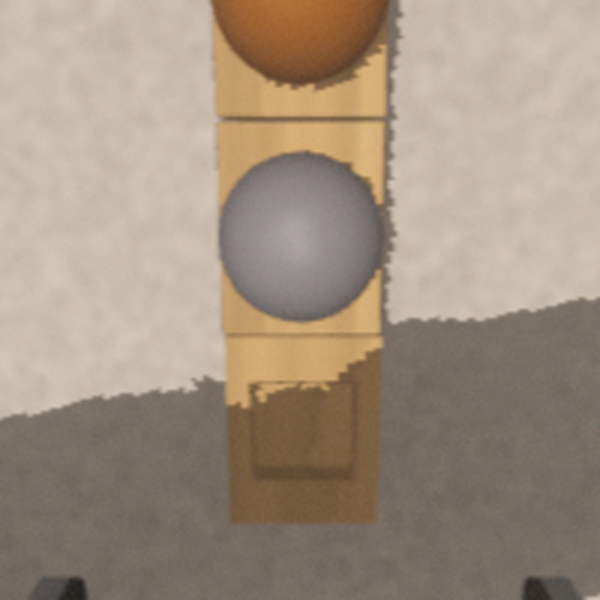

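The view shows the placed block flush at the seam (row 334, thinner than the fixed seam at row 118) and in line within half a millimetre. Its pocket mouth spans (251,381) to (355,478).

```bash
python3 - <<'E'
from h import *
c=cam("wrist");o=get_obs();g=lambda x,y,z=40:w(c,220+x/3,60+y/3,z)
for q in([(251,381),(356,381),(354,478),(254,478)],[(225,335),(381,335),(376,521),(230,521)],[(216,120),(386,120),(381,333),(223,333)]):
    p=np.array([g(*a) for a in q]);m=p.mean(0);print(m.round(1),(o["ee_rot"].T@(m-o["tool_pos"])).round(2),np.linalg.norm(p[1]-p[0]).round(1),np.linalg.norm(p[3]-p[0]).round(1))
E
```

```text
[529.2  25.3  40. ] [ -3.43   0.59 105.34] 31.5 31.4
[528.9  25.   40. ] [ -3.76   0.37 105.34] 46.1 60.3
[546.2  82.9  40. ] [ 5.6620e+01 -4.0000e-02  1.0544e+02] 46.4 59.3
```

Call:
send_rows(
  deltas=[
    [0.02, -0.006, -0.001, 0, 0, -0.14, 0.9],
    [0.042, -0.013, -0.002, 0, 0, -0.28, 0.9],
    [0.063, -0.019, -0.003, 0, 0, -0.42, 0.9],
    [0.084, -0.026, -0.003, 0, 0, -0.56, 0.9],
    [0.104, -0.032, -0.003, 0, 0, -0.7, 0.9],
  ],
)

```text
clock: 16.95
tool_pos: [526.1, 138.7, 142.1]
ee_rot: [[-0.396, 0.918, 0.001], [0.918, 0.396, 0.0], [0.0, 0.001, -1.0]]
force: [0.4, -0.0, -0.4]
gripper_width: 76.6
finger_force: 0.0
```

Call:
send_rows(
  deltas=[
    [0.02, 0.009, -0.001, 0, 0, -0.14, 0.9],
    [0.04, 0.017, -0.002, 0, 0, -0.28, 0.9],
    [0.06, 0.026, -0.003, 0, 0, -0.42, 0.9],
    [0.08, 0.034, -0.003, 0, 0, -0.56, 0.9],
    [0.1, 0.043, -0.003, 0, 0, -0.7, 0.9],
  ],
)

```text
clock: 17.45
tool_pos: [526.6, 247.5, 145.0]
ee_rot: [[-0.894, 0.447, 0.001], [0.447, 0.894, 0.0], [-0.0, 0.0, -1.0]]
force: [-0.2, -0.5, 0.6]
gripper_width: 76.6
finger_force: 0.0
```

Call:
send_rows(
  deltas=[
    [0.01, 0.02, -0.001, 0, 0, -0.13, 0.9],
    [0.02, 0.04, -0.002, 0, 0, -0.26, 0.9],
    [0.03, 0.06, -0.003, 0, 0, -0.39, 0.9],
    [0.04, 0.079, -0.003, 0, 0, -0.52, 0.9],
    [0.04, 0.079, -0.003, 0, 0, -0.64, 0.9],
  ],
)

```text
clock: 17.95
tool_pos: [526.5, 337.6, 147.9]
ee_rot: [[-0.984, -0.177, 0.001], [-0.177, 0.984, 0.001], [-0.001, 0.001, -1.0]]
force: [0.1, 0.4, -0.1]
gripper_width: 76.8
finger_force: 0.0
```

```bash
python3 - <<'E'
from h import *
o=snap("wrist","w7",(120,60,520,350),2);print(o["tool_pos"],o["ee_rot"],o["joint_positions"],o["clock"])
E
```

```text
[526.51542415 337.58366616 147.88466624] [[-9.84218823e-01 -1.76954416e-01  6.65618750e-04]
 [-1.76953538e-01  9.84218470e-01  1.20395858e-03]
 [-8.68160054e-04  1.06717510e-03 -9.99999054e-01]] [ 2.59495128e+01  3.05096497e+01 -2.62945940e-01  5.91629272e+01
  4.53389954e-02  1.57571459e+01] 17.95
```

View pics/w7.png

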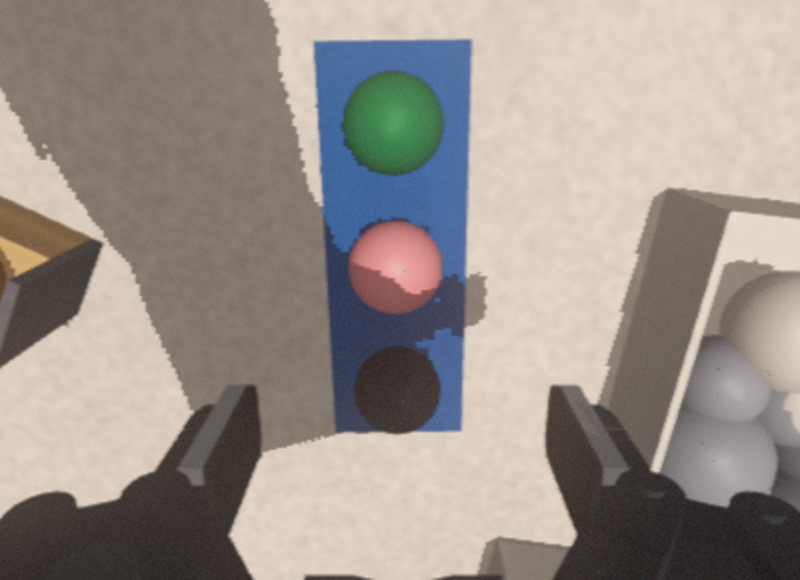

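The view shows the pink ball in the middle pocket at (395,267), radius 46.5, with green at (393,122) and black at (398,389). The tray's top edge is at (315,41)-(471,40). That was the eleventh picture I opened, one past the limit of ten, so from here on I check numerically without viewing any more.

```bash
python3 - <<'E'
from h import *
c=cam("wrist");o=get_obs();g=lambda x,y,z:w(c,120+x/2,60+y/2,z)
for n,q in(("pink",(395,267)),("green",(393,122)),("black",(398,389))):
    p=g(*q,35);print(n,p,(o["ee_rot"].T@(p-o["tool_pos"])).round(1))
T=[g(*q,20) for q in((315,41),(471,40),(462,431),(336,432))];T=np.array(T);print(T,T.mean(0))
e=(T[0]+T[1]-T[2]-T[3]);print("tray y yaw",np.degrees(np.arctan2(e[1],e[0])))
p=g(395,267,35);print(delta((p[0],p[1],19.5),None))
E
```

```text
pink [524.1 332.7  35. ] [  3.1  -3.3 112.8]
green [459.8 320.1  35. ] [ 68.6  -3.9 112.8]
black [587.2 345.8  35. ] [-61.3  -2.  112.8]
[[433.3 280.4  20. ]
 [420.4 347.4  20. ]
 [614.7 386.5  20. ]
 [628.  318.5  20. ]] [524.1 333.2  20. ]
tray y yaw -168.77506763103312
(array([ 0.0031, -0.0033,  0.1283]), array([0., 0., 0.]))
```

Call:
send_rows(
  deltas=[
    [0.003, -0.003, 0.02, 0, 0, -0.017, 0.9],
    [0.003, -0.003, 0.05, 0, 0, -0.017, 0.9],
    [0.003, -0.003, 0.085, 0, 0, -0.017, 0.9],
    [0.003, -0.003, 0.11, 0, 0, -0.017, 0.9],
    [0.003, -0.003, 0.12, 0, 0, -0.017, 0.9],
  ],
)

```text
clock: 18.5
tool_pos: [522.9, 330.6, 25.3]
ee_rot: [[-0.983, -0.184, -0.003], [-0.184, 0.983, -0.001], [0.003, -0.001, -1.0]]
force: [-0.1, 0.0, -0.1]
gripper_width: 76.4
finger_force: 0.0
```

Call:
send_rows(
  deltas=[
    [0, 0, 0.004, 0, 0, 0, 0.9],
    [0, 0, 0.008, 0, 0, 0, 0.9],
    [0, 0, 0.008, 0, 0, 0, 0.9],
    [0, 0, 0.008, 0, 0, 0, 0.8],
    [0, 0, 0.008, 0, 0, 0, 0.75],
  ],
)

```text
clock: 19.0
tool_pos: [525.0, 331.9, 20.3]
ee_rot: [[-0.983, -0.186, 0.001], [-0.186, 0.983, 0.001], [-0.002, 0.0, -1.0]]
force: [-0.3, -0.4, -1.0]
gripper_width: 63.8
finger_force: 0.0
```

Call:
send_rows(
  deltas=[
    [0, 0, 0, 0, 0, 0, 0.6],
    [0, 0, 0, 0, 0, 0, 0.5],
    [0, 0, 0, 0, 0, 0, 0.4],
    [0, 0, 0, 0, 0, 0, 0.35],
    [0, 0, 0, 0, 0, 0, 0.35],
  ],
)

```text
clock: 19.5
tool_pos: [524.7, 333.0, 20.5]
ee_rot: [[-0.982, -0.187, 0.001], [-0.187, 0.982, 0.003], [-0.001, 0.003, -1.0]]
force: [-2.4, 4.8, 6.1]
gripper_width: 41.6
finger_force: 59.6
```

Call:
send_rows(
  deltas=[
    [0, 0, -0.001, 0, 0, 0, 0.35],
    [0, 0, -0.002, 0, 0, 0, 0.35],
    [0, 0, -0.003, 0, 0, 0, 0.35],
    [0, 0, -0.004, 0, 0, 0, 0.35],
    [0, 0, -0.005, 0, 0, 0, 0.35],
  ],
)

```text
clock: 20.0
tool_pos: [524.3, 331.1, 24.3]
ee_rot: [[-0.983, -0.186, -0.0], [-0.186, 0.983, -0.001], [0.0, -0.001, -1.0]]
force: [0.8, -0.5, -1.1]
gripper_width: 41.3
finger_force: 60.6
```

```bash
python3 - <<'E'
from h import *
o=get_obs();print(o["force"],o["gripper_width"],o["finger_force"],o["tool_pos"])
im=camera("wrist");b=im.astype(int);m=((b[...,0]>90)&(b[...,0]-b[...,1]>35)&(abs(b[...,1]-b[...,2])<35)).astype(np.uint8)
n,l,s,ce=cv2.connectedComponentsWithStats(m)
for i in np.argsort(-s[1:,4])[:3]+1: print(s[i],ce[i].round(1))
print(im[230:330:10,321].tolist())
c=cam("wrist",o);print([px(c,(*o["tool_pos"][:2],z)) for z in(35,40,45)])
E
```

```text
[ 0.79365878 -0.47695134 -1.11148546] 41.34730081806299 60.614107847213745 [524.25655231 331.0507153   24.26567851]
[ 280  229   83   87 5720] [321.  272.4]
[[117, 70, 73], [129, 77, 81], [139, 83, 83], [144, 84, 85], [151, 92, 93], [151, 92, 92], [148, 87, 89], [145, 86, 86], [137, 80, 81], [35, 46, 82]]
[array([320.9, 268.7]), array([320.9, 274.1]), array([320.9, 279.8])]
```

Call:
send_rows(
  deltas=[
    [0, 0, -0.01, 0, 0, 0, 0.35],
    [0, 0, -0.025, 0, 0, 0, 0.35],
    [0, 0, -0.05, 0, 0, 0, 0.35],
    [0, 0, -0.08, 0, 0, 0, 0.35],
    [0, 0, -0.1, 0, 0, 0, 0.35],
  ],
)

```text
clock: 20.55
tool_pos: [525.0, 331.8, 127.1]
ee_rot: [[-0.983, -0.186, 0.002], [-0.186, 0.983, 0.001], [-0.002, 0.0, -1.0]]
force: [0.3, 0.7, -0.6]
gripper_width: 41.1
finger_force: 60.7
```

```bash
cat > pink.py <<'E'
from h import *
def pink(im):
    b=im.astype(int);m=((b[...,0]>90)&(b[...,0]-b[...,1]>35)&(abs(b[...,1]-b[...,2])<35)).astype(np.uint8)
    n,l,s,ce=cv2.connectedComponentsWithStats(m);i=np.argmax(s[1:,4])+1;return s[i],ce[i].round(1)
E
python3 - <<'E'
from pink import *
o=get_obs();print(o["tool_pos"],o["joint_positions"],o["gripper_width"],pink(camera("wrist")))
q=dict(tool_pos=np.array([526.390,28.955,140.989]),ee_rot=np.array([[.29443,.95567,.00158],[.95567,-.29443,.00008],[.00055,.00149,-1]]))
c=cam("wrist",q);g=lambda x,y,z=40:w(c,220+x/3,60+y/3,z)
for k in([(251,381),(356,381),(354,478),(254,478)],[(225,335),(381,335),(376,521),(230,521)]):
    p=np.array([g(*a) for a in k]);m=p.mean(0);print(m.round(1),(q["ee_rot"].T@(m-q["tool_pos"])).round(2),np.linalg.norm(p[1]-p[0]).round(1),np.linalg.norm(p[3]-p[0]).round(1))
print(delta((526,26.5,130),163))
E
```

```text
[525.04065363 331.75420208 127.14378614] [ 2.55532410e+01  3.09400057e+01 -2.84033163e+00  5.60928944e+01
 -1.28157218e-02  1.48304003e+01] 41.0677327115134 (array([ 280,  229,   83,   87, 5677], dtype=int32), array([321. , 272.3]))
[526.   26.4  40. ] [ -2.6    0.25 100.99] 31.0 31.0
[525.7  26.2  40. ] [-2.9200e+00  1.0000e-02  1.0099e+02] 45.2 59.3
(array([ 0.0573, -0.3005, -0.0007]), array([-0.0021,  0.0062, -1.0869]))
```

Call:
send_rows(
  deltas=[
    [0.003, -0.015, 0, 0, 0, -0.11, 0.35],
    [0.008, -0.044, 0, 0, 0, -0.23, 0.35],
    [0.016, -0.083, 0, 0, 0, -0.35, 0.35],
    [0.023, -0.123, 0, 0, 0, -0.47, 0.35],
    [0.031, -0.162, 0, 0, 0, -0.59, 0.35],
  ],
)

```text
clock: 21.1
tool_pos: [523.9, 165.1, 124.6]
ee_rot: [[-0.709, -0.705, 0.0], [-0.705, 0.709, -0.0], [-0.0, -0.0, -1.0]]
force: [0.5, 0.6, -1.0]
gripper_width: 41.5
finger_force: 60.8
```

```bash
python3 - <<'E'
from h import *
print(delta((525.7,26.6,125),163))
E
```

```text
(array([ 0.0964, -0.0995, -0.0004]), array([-5.000e-04,  1.000e-04, -4.917e-01]))
```

Call:
send_rows(
  deltas=[
    [0.027, -0.028, 0, 0, 0, -0.12, 0.35],
    [0.053, -0.055, 0, 0, 0, -0.25, 0.35],
    [0.077, -0.08, 0, 0, 0, -0.37, 0.35],
    [0.091, -0.094, 0, 0, 0, -0.49, 0.35],
    [0.096, -0.099, 0, 0, 0, -0.49, 0.35],
  ],
)

```text
clock: 21.6
tool_pos: [525.0, 26.7, 124.6]
ee_rot: [[-0.299, -0.954, 0.0], [-0.954, 0.299, -0.0], [0.0, -0.0, -1.0]]
force: [0.9, 0.8, -0.5]
gripper_width: 41.3
finger_force: 60.8
```

Call:
send_rows(
  deltas=[
    [0, 0, 0.01, 0, 0, 0, 0.35],
    [0, 0, 0.03, 0, 0, 0, 0.35],
    [0, 0, 0.045, 0, 0, 0, 0.35],
    [0, 0, 0.055, 0, 0, 0, 0.35],
    [0, 0, 0.06, 0, 0, 0, 0.35],
  ],
)

```text
clock: 22.1
tool_pos: [524.3, 29.7, 63.2]
ee_rot: [[-0.299, -0.954, -0.002], [-0.954, 0.299, 0.0], [0.0, 0.002, -1.0]]
force: [0.4, 0.6, -0.3]
gripper_width: 41.5
finger_force: 60.8
```

```bash
python3 - <<'E'
from pink import *
o=get_obs();im=camera("wrist");print(o["tool_pos"],pink(im),o["gripper_width"]);print(delta((525.7,26.6,47),163,o))
cv2.imwrite("pics/w8.png",im[:,:,::-1])
# where block's row corners should appear if it stands at (525.7,26.6), yaw -17.1
c=cam("wrist",o);a=np.radians(72.9);d=np.array([np.cos(a),np.sin(a)]);n=np.array([d[1],-d[0]]);b=np.array([525.7,26.6])
print([px(c,(*(b+i*23*n+j*30*d),40)) for i,j in((-1,-1),(1,-1),(1,1),(-1,1))])
E
```

```text
[524.33310253  29.71206413  63.16793087] (array([ 280,  229,   83,   87, 5760], dtype=int32), array([321. , 272.2])) 41.46486588037137
(array([ 0.0026, -0.0023,  0.0162]), array([ 0.0016, -0.0001, -0.0072]))
[array([355.7, 191.1]), array([279.5, 191.6]), array([284.2, 277.1]), array([352.7, 276.7])]
```

Call:
send_rows(
  deltas=[
    [0, 0, 0.004, 0, 0, -0.004, 0.35],
    [0, 0, 0.008, 0, 0, -0.004, 0.35],
    [0, 0, 0.012, 0, 0, -0.004, 0.35],
    [0, 0, 0.012, 0, 0, -0.004, 0.35],
    [0, 0, 0.012, 0, 0, -0.004, 0.35],
  ],
)

```text
clock: 22.65
tool_pos: [525.2, 28.7, 52.5]
ee_rot: [[-0.295, -0.955, 0.0], [-0.955, 0.295, 0.0], [-0.0, -0.0, -1.0]]
force: [-0.5, -0.6, -1.1]
gripper_width: 41.2
finger_force: 60.8
```

```bash
python3 - <<'E'
from pink import *
o=get_obs();im=camera("wrist");print(o["tool_pos"],pink(im),o["gripper_width"]);print(delta((525.7,26.6,47),163,o))
c=cam("wrist",o);a=np.radians(72.9);d=np.array([np.cos(a),np.sin(a)]);n=np.array([d[1],-d[0]]);b=np.array([525.7,26.6])
print([px(c,(*(b+i*23*n+j*30*d),40)) for i,j in((-1,-1),(1,-1),(1,1),(-1,1))])
# measured edges: vertical scan for the open-end (-y) top edge, horizontal for sides at row 200
h=im.astype(int)
for v in(198,206):
    r=h[v,250:390].sum(1);g=np.diff(r);print(v,[(250+int(k),int(g[k])) for k in np.argsort(-abs(g))[:6]])
for u in(300,320,340):
    r=h[160:235,u].sum(1);g=np.diff(r);print(u,[(160+int(k),int(g[k])) for k in np.argsort(-abs(g))[:5]])
E
```

```text
[525.16072263  28.74392687  52.50706076] (array([ 280,  229,   83,   88, 5780], dtype=int32), array([321.1, 272.4])) 41.24829796035433
(array([ 0.0019, -0.0011,  0.0055]), array([-0.0002,  0.0002, -0.0031]))
[array([360. , 197.9]), array([279.2, 197.9]), array([283.7, 287.4]), array([356. , 287.4])]
198 [(359, 37), (280, -24), (360, 21), (358, 17), (338, 16), (379, -16)]
206 [(358, 47), (356, -25), (359, 25), (280, -24), (320, 16), (279, -16)]
300 [(178, -79), (196, 34), (195, 30), (179, -27), (233, -21)]
320 [(178, -43), (179, -39), (196, 37), (228, -23), (189, -22)]
340 [(178, -40), (179, -38), (217, -33), (196, 33), (233, -30)]
```

Call:
send_rows(
  deltas=[
    [0.001, 0, 0, 0, 0, -0.003, 0.35],
    [0.0025, -0.001, 0.002, 0, 0, -0.003, 0.35],
    [0.0025, -0.001, 0.005, 0, 0, -0.003, 0.35],
    [0.0025, -0.001, 0.008, 0, 0, -0.003, 0.35],
    [0.0025, -0.001, 0.009, 0, 0, -0.003, 0.35],
  ],
)

```text
clock: 23.2
tool_pos: [525.0, 26.1, 42.9]
ee_rot: [[-0.292, -0.956, -0.001], [-0.956, 0.292, 0.0], [-0.0, 0.001, -1.0]]
force: [-0.1, 0.2, -0.9]
gripper_width: 41.4
finger_force: 60.8
```

Call:
send_rows(
  deltas=[
    [0, 0, 0.0005, 0, 0, 0, 0.35],
    [0, 0, 0.001, 0, 0, 0, 0.35],
    [0, 0, 0.0015, 0, 0, 0, 0.35],
    [0, 0, 0.002, 0, 0, 0, 0.35],
    [0, 0, 0.002, 0, 0, 0, 0.35],
  ],
)

```text
clock: 23.7
tool_pos: [525.3, 26.1, 41.4]
ee_rot: [[-0.292, -0.956, 0.0], [-0.956, 0.292, 0.0], [-0.0, -0.0, -1.0]]
force: [0.4, -0.6, -1.8]
gripper_width: 41.4
finger_force: 60.8
```

Call:
send_rows(
  deltas=[
    [0, 0, 0.0005, 0, 0, 0, 0.35],
    [0, 0, 0.001, 0, 0, 0, 0.35],
    [0, 0, 0.001, 0, 0, 0, 0.35],
    [0, 0, 0.001, 0, 0, 0, 0.35],
    [0, 0, 0.001, 0, 0, 0, 0.35],
  ],
)

```text
clock: 24.2
tool_pos: [525.5, 26.1, 40.6]
ee_rot: [[-0.292, -0.956, 0.001], [-0.956, 0.292, 0.0], [-0.0, -0.001, -1.0]]
force: [-1.2, 0.1, 4.4]
gripper_width: 41.0
finger_force: 61.0
```

Call:
send_rows(
  deltas=[
    [0, 0, 0.0003, 0, 0, 0, 0.35],
    [0, 0, 0.0006, 0, 0, 0, 0.35],
    [0, 0, 0.0006, 0, 0, 0, 0.35],
    [0, 0, 0.0006, 0, 0, 0, 0.35],
    [0, 0, 0.0006, 0, 0, 0, 0.35],
  ],
)

```text
clock: 24.7
tool_pos: [525.6, 26.1, 40.3]
ee_rot: [[-0.292, -0.956, 0.001], [-0.956, 0.292, 0.0], [-0.0, -0.001, -1.0]]
force: [-2.0, 0.4, 9.7]
gripper_width: 41.3
finger_force: 61.6
```

Call:
send_rows(
  deltas=[
    [0, 0, 0, 0, 0, 0, 0.52],
    [0, 0, 0, 0, 0, 0, 0.6],
    [0, 0, 0, 0, 0, 0, 0.7],
    [0, 0, 0, 0, 0, 0, 0.8],
    [0, 0, -0.002, 0, 0, 0, 0.9],
  ],
)

```text
clock: 25.2
tool_pos: [525.1, 26.1, 41.6]
ee_rot: [[-0.292, -0.956, -0.0], [-0.956, 0.292, 0.0], [-0.0, 0.0, -1.0]]
force: [-0.1, 0.0, -0.1]
gripper_width: 76.8
finger_force: 0.0
```

Call:
send_rows(
  deltas=[
    [0, 0, -0.01, 0, 0, 0, 0.9],
    [0, 0, -0.03, 0, 0, 0, 0.9],
    [0, 0, -0.06, 0, 0, 0, 0.9],
    [0, 0, -0.09, 0, 0, 0, 0.9],
    [0, 0, -0.1, 0, 0, 0, 0.9],
  ],
)

```text
clock: 25.7
tool_pos: [527.0, 26.0, 145.4]
ee_rot: [[-0.292, -0.956, 0.005], [-0.956, 0.292, -0.0], [-0.001, -0.005, -1.0]]
force: [1.3, 0.1, -0.3]
gripper_width: 76.9
finger_force: 0.0
```

Call:
send_rows(
  deltas=[
    [0, 0, 0, 0, 0, 0, 0.9],
    [0, 0, 0, 0, 0, 0, 0.9],
    [0, 0, 0, 0, 0, 0, 0.9],
    [0, 0, 0, 0, 0, 0, 0.9],
    [0, 0, 0, 0, 0, 0, 0.9],
  ],
)

```text
clock: 26.2
tool_pos: [524.8, 26.1, 141.0]
ee_rot: [[-0.292, -0.956, -0.001], [-0.956, 0.292, 0.0], [0.0, 0.001, -1.0]]
force: [-0.8, -0.1, 0.6]
gripper_width: 76.6
finger_force: 0.0
```

```bash
python3 - <<'E'
from pink import *
o=get_obs();im=camera("wrist");cv2.imwrite("pics/w9.png",im[:,:,::-1])
c=cam("wrist",o);a=np.radians(72.9);d=np.array([np.cos(a),np.sin(a)]);n=np.array([d[1],-d[0]]);b=np.array([525.6,26.1])
s,ce=pink(im);print(o["tool_pos"],s,ce,"ball world at z55",w(c,s[0]+s[2]/2,s[1]+s[3]/2,55),"expected px",px(c,(*b,55)))
print("corners exp",[px(c,(*(b+i*23*n+j*30*d),40)) for i,j in((-1,-1),(1,-1),(1,1),(-1,1))])
# grayscale edge profile along the left and right margins of the block top, across the seam
for i in(-20,20):
    vals=[]
    for t in np.arange(20,42,1.0):
        u,v=px(c,(*(b+i*n+t*d),40));vals.append(int(cv2.getRectSubPix(np.ascontiguousarray(im[:,:,1]),(1,1),(float(u),float(v)))[0,0]))
    print(i,vals)
for t in(-20,-10,45,50):   # side-edge positions (mm across) on block and row
    xs=np.arange(-30,30,0.25);v=np.array([cv2.getRectSubPix(np.ascontiguousarray(im).astype(np.float32),(1,1),tuple(map(float,px(c,(*(b+x*n+t*d),40)))))[0,0] for x in xs])
    sat=v[:,0]-v[:,2];k=np.where(sat>40)[0];print(t,xs[k[0]],xs[k[-1]],sat[::30].round())
E
```

```text
[524.83781432  26.13351074 141.04406355] [ 296  181   50   52 2036] [320.4 206.2] ball world at z55 [525.2  26.4  55. ] expected px [320.5 206.8]
corners exp [array([347.1, 168.5]), array([294. , 168.4]), array([295.8, 231.5]), array([345. , 231.6])]
-20 [164, 169, 171, 169, 170, 169, 169, 170, 169, 158, 157, 162, 162, 162, 163, 164, 164, 163, 162, 163, 163, 164]
20 [108, 148, 177, 181, 182, 181, 180, 178, 178, 170, 170, 179, 182, 183, 182, 182, 180, 180, 182, 182, 181, 181]
-20 -22.5 22.75 [21. 43. 59. 61. 58. 57. 62. 47.]
-10 -22.25 22.75 [23. 40. 49. 55. 54. 54. 49. 47.]
45 -23.75 22.75 [28. 82. 69. 12.  8. 18. 58. 56.]
50 -23.75 21.75 [28. 78. 10.  9. 10. 10. 22. 32.]
```

```bash
python3 - <<'E'
from bench import *
print(hand_in())
E
```

```text
the job is handed in; nothing more can be done
None
```

The job is done and handed in at about 26 s: the pale block stands against the row end with no visible gap and within about 0.5 mm of in line, and the pink ball sits centred in its pocket; I never touched the dark block or the other two balls, but I viewed 11 pictures, one over the limit of 10.

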